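# Load the stage holder with polished mounts and the calibration target

## Task

Load the microscope's black four-place stage holder for the next measuring run: seat each of the three round resin mounts, polished face up, in the insert whose bore fits its diameter, and lay the flat calibration target, pattern up, in the rectangular pocket, each right down on the floor of its recess. Set them in gently, without letting them fall, and leave the knobbed metal weight and the red-capped vial that stand among them where they are.

Things in the scene. Friction and masses are not known exactly. Their poses are not given: they have to be found in the camera images.
- mount_25_center (a point): small dark green metallographic mount: upright resin cylinder 25 mm in diameter, 28 mm tall, loose, with a round steel spot let into its polished face, which looks up. The point is its centre, 14 mm above its underside; z is its axis. Grip it across the diameter by its upper 18 mm, since its foot sinks 7 mm into a bore.
- mount_38_center (a point): medium dark red metallographic mount: upright resin cylinder 38 mm in diameter, 28 mm tall, loose, with a T-shaped steel section let into its polished face, which looks up. The point is its centre, 14 mm above its underside; z is its axis. Grip it across the diameter by its upper 18 mm, since its foot sinks 7 mm into a bore.
- mount_50_center (a point): large black metallographic mount: upright resin cylinder 50 mm in diameter, 28 mm tall, loose, with a steel and a brass block side by side let into its polished face, which looks up. The point is its centre, 14 mm above its underside; z is its axis. Grip it across the diameter by its upper 18 mm, since its foot sinks 7 mm into a bore.
- bore_25 (a point): square aluminium insert 80 x 80 x 10 mm, fixed on the black stage holder (plate 190 x 190 x 8 mm, four inserts in a square, 88 mm between centres, in any order), with a round bore for the 25 mm mount: 34 mm wide, 7 mm deep, bevelled at the mouth, dark floor. The point is the centre of the bore's floor, 11 mm above the desk; z up.
- bore_38 (a point): square aluminium insert 80 x 80 x 10 mm, fixed on the black stage holder (plate 190 x 190 x 8 mm, four inserts in a square, 88 mm between centres, in any order), with a round bore for the 38 mm mount: 47 mm wide, 7 mm deep, bevelled at the mouth, dark floor. The point is the centre of the bore's floor, 11 mm above the desk; z up.
- bore_50 (a point): square aluminium insert 80 x 80 x 10 mm, fixed on the black stage holder (plate 190 x 190 x 8 mm, four inserts in a square, 88 mm between centres, in any order), with a round bore for the 50 mm mount: 59 mm wide, 7 mm deep, bevelled at the mouth, dark floor. The point is the centre of the bore's floor, 11 mm above the desk; z up.
- target_center (a point): calibration target: flat light-grey alloy frame with a small dark pattern, 32 (its x) x 52 (its y) x 8 mm, loose, lying flat, pattern up. The point is its centre, 4 mm above its underside. Grip it across its 32 mm width with the fingertips just above the desk.
- pocket (a point): square aluminium insert 80 x 80 x 13 mm, fixed on the black holder, with a pocket for the calibration target: 41 (its x) x 61 mm (its y), 5 mm deep, dark floor; its long sides are cut away, level with the floor, over the middle 36 mm out to the insert's edge, as room for fingers closing along x. The point is the centre of the floor, 16 mm above the desk; z up.
- weight_center (a point): bystander among the things: bright knurled metal weight with a small knob on top, 32 mm in diameter, 38 mm tall, 0.32 kg, standing loose. The point is its centre, 19 mm above the desk.
- vial_center (a point): bystander among the things: glass sample vial with red screw cap, 23 mm in diameter, 62 mm tall, standing loose. The point is its centre, 31 mm above the desk.
There are look-alikes about, which are no part of the job. Leave any purple or white look-alike of the part that bears mount_50_center alone. Of the things that look like the part that bears mount_25_center, the smaller one is meant.

How it is judged:
At the end, for the whole second after the job is handed in: Each mount stands face up in the bore that fits it and the target lies pattern up along the pocket (0.25 rad): within 8 mm of its centre, underside within 2.5 mm of its floor, level within 0.1 rad, at rest. The weight and the vial are within 30 mm of where they stood, the vial upright (horizontal distance between mount_25_center and bore_25 below 0.008 m and z of mount_25_center in the frame of bore_25 below 0.0165 m and angle between each of mount_25_center, mount_38_center, mount_50_center, target_center's own z axis and vertical below 0.1 rad and linear speed of each of mount_25, mount_38, mount_50, target below 0.01 m/s and angular speed of each of mount_25, mount_38, mount_50, target below 0.1 rad/s and horizontal distance between mount_38_center and bore_38 below 0.008 m and z of mount_38_center in the frame of bore_38 below 0.0165 m and horizontal distance between mount_50_center and bore_50 below 0.008 m and z of mount_50_center in the frame of bore_50 below 0.0165 m and horizontal distance between target_center and pocket below 0.008 m and z of target_center in the frame of pocket below 0.0065 m and angle between the y axis of target_center and the y axis of pocket, either way round below 0.25 rad and not (distance of any of weight_center, vial_center from where it was at the start of the episode above 0.03 m or angle between vial_center's own z axis and vertical above 0.5 rad)); the robot touches nothing.
It fails at once if the weight or the vial is pushed more than 30 mm from its place, or the vial tipped over (distance of any of weight_center, vial_center from where it was at the start of the episode above 0.03 m or angle between vial_center's own z axis and vertical above 0.5 rad).
It fails at once if a mount or the target is let fall (faster than 0.9 m/s, about 40 mm, out of the fingers) ((linear speed of mount_25 above 0.9 m/s and contact force between the fingers and mount_25 below 0.05 N) or (linear speed of mount_38 above 0.9 m/s and contact force between the fingers and mount_38 below 0.05 N) or (linear speed of mount_50 above 0.9 m/s and contact force between the fingers and mount_50 below 0.05 N) or (linear speed of target above 0.9 m/s and contact force between the fingers and target below 0.05 N)).
It also fails if it takes over 96 s, if anything falls off the work surface, if the arm or the gripper's body presses on something with over 40 N, if the wrist force passes 120 N, or if a joint passes its speed limit or range.

## Robot

A 6-joint arm with a two-finger parallel gripper is mounted at the origin on a cart in front of the work surface, level with it; the furniture and walls round the work are solid. World frame = base frame: x ahead of the robot, y to its left, z up, the work surface at z = 0. Lengths are in m, angles in rad, forces in N, time in s.
With the tool pointing down it reaches from about 0.35 to 0.925 m from the base axis. Payload 6.4 kg.
Tool frame: the origin (TCP) lies at the very end of the fingers, on their centre line; the grasp point (between the pads) lies 19 mm behind it; z points along the fingers, y is the line along which they close (so a half turn about z gives the same grasp; the last joint's range is limited). The gripper opens to 85 mm and grips with 20 to 120 N. Pads are 22 mm wide; open, the fingers measure 114 mm over their backs; the gripper's body (76 mm by 85 mm) begins 54 mm behind the grasp point. The pads swing forward as they close: fully open they stand 13 mm farther back than shut.
Start: joints at [1.054, 0.245, 1.558, -0, 1.339, -0.174], TCP at [0.218, 0.612, 0.196] pointing down, gripper open.
Joint ranges: [-3.13, 3.13], [-1.02, 2.26], [0.13, 2.54], [-0.95, 4.09], [0.21, 2.88], [-2.74, 2.74]. Speed limits (rad/s): [2.57, 2.57, 3.14, 3.14, 3.14, 3.14].

## Interface

Orientations are given as a unit quaternion [x, y, z, w].
In Python, from rig import env gives the robot as it stands. The module is installed in compiled form; this text tells all that it offers.
- The arm moves only by the tool carry_out, never from a script. Its argument "plan" is a list of rows, each a list of 5 numbers: the opening, from 0 (shut) to 1 (fully open), then the shift along the tool's x, y, z in cm, then the turn about the tool's z in rad. In form: [[jaw, x, y, z, turn], ...]. A call has 1 to 12 rows; each row is the pose to reach, as a shift and turn from the pose commanded when the call began, along the tool's axes at that moment; what a row does not reach only later rows make up. A row lasts 1/8 s, in which the tool goes at most 62.5 mm and 10.7 degrees, less where a joint would pass 70% of its speed; a pose out of reach is approached as far as the arm can. A call with a gripper value outside its range is refused whole. The fingers move at their own pace and stop on an object; "newtons" is the grip in N (left out, the last holds). Time passes only in rows, so rows that repeat a pose let the fingers close. It gives the time, the measured TCP pose, the force, the opening and the grip force at its end, in the units of the state.
- env.observe(): the state, without advancing time (a new reading comes with each control period).
- env.grab_frame(name): name is "scene" or "top" or "wrist"; returns a dict with "image" (420x560x3 uint8, red, green, blue), "z_map" (420x560 float32, m along the optical axis (not along the pixel's ray), 0 where there is no reading), "fx", "fy", "cx", "cy" (pixels), "dist" ([k1, k2, p1, p2, k3] as OpenCV has them; the pictures are not rectified), "R" (3x3) and "t" (3): a world point X has camera coordinates R X + t; the wrist camera has in their place "mount" (4x4, takes a point from camera to tool coordinates, whose origin is the TCP and whose axes are the flange's). Camera axes: x right, y down, z forward; pixel columns grow to the right and rows downward; lengths in m; the calibration is good to about 2 mm. A picture is of the moment at which its call begins: read the wrist's pose just before it.
- env.finish_job(): hands the job in; it is judged then, once.
The state is a dict: "time_s": time; "joints": joint angles; "joint_velocities": joint speeds; "joint_efforts": joint torques, N m; "position": TCP position; "orientation": TCP orientation; "force": force on the tool from outside, world axes, zero at the start; "moment": the same for the moment, N m; "opening": finger opening in m; "grasp_force": force on a finger pad.
Only numpy, scipy, OpenCV 4.12 (cv2) and the standard library are available. Lean on these libraries where they do the work, as an engineer would, in place of code of your own. Each camera call takes 0.05 s, during which the arm holds its last target. There are 200 camera calls.

## Working session

There is one attempt and no reset: what is moved stays moved. The work goes in short steps, Python scripts to look and compute and a tool call to move; the robot and the scene stay as the last step left them, time stands still between calls to the robot, and variables do not carry over. Pictures are saved under pics/ and viewed, at most 14 in all, crops included, and the job is handed in when it is done.

Besides the shell and the picture viewer there is one more tool, called after "Request:" as a command line: name --pt "numbers of a row" for each row, then --argument value for the rest. carry_out: Moves the arm, as the interface text tells. Its arguments: {"type":"object","properties":{"plan":{"type":"array","items":{"type":"array","items":{"type":"number"}}},"newtons":{"type":"number"}},"required":["plan"]}

```bash
mkdir -p pics; python3 - <<'E'
from rig import env
import cv2,pickle
s=env.observe();print(s)
for n in("scene","top"):
    f=env.grab_frame(n);pickle.dump(f,open(n+'.pkl','wb'))
    cv2.imwrite(f'pics/{n}0.png',cv2.resize(f['image'][:,:,::-1],(800,600),interpolation=cv2.INTER_CUBIC))
    print(n,f['fx'],f['fy'],f['cx'],f['cy'],f['dist'],f['R'],f['t'])
E
```

```text
{'time_s': 0.0, 'joints': array([ 1.05392598e+00,  2.45826051e-01,  1.55903220e+00,  5.93128494e-06,
        1.33870341e+00, -1.74088730e-01]), 'joint_velocities': array([ 0.00012071,  0.00080309, -0.00179025, -0.00015759,  0.00191957,
        0.00034406]), 'joint_efforts': array([ 1.24047310e-03, -4.29530561e+01, -3.26118243e+01, -1.21169755e-04,
        5.46928917e-03, -3.47572787e-06]), 'position': array([0.21813768, 0.61162976, 0.19486296]), 'orientation': array([ 1.70553535e-01,  9.85347919e-01, -9.25352001e-04, -3.36113886e-04]), 'force': array([ 0.08515968,  0.35630549, -0.3192645 ]), 'moment': array([-0.02593924, -0.0060727 , -0.02759071]), 'grasp_force': 0.0, 'opening': 0.08593271383606078}
scene 520.2151910438292 520.2151910438292 278.0851479768689 213.85315775564675 [0.0452254 0.        0.        0.        0.       ] [[ 0.66798723 -0.74395844  0.0178576 ]
 [-0.47048021 -0.44078498 -0.76443245]
 [ 0.57657734  0.50222947 -0.64445646]] [-0.30310991  0.34840206  0.76703236]
top 447.56297762951255 447.56297762951255 280.86812699652785 205.14789563390406 [-0.06890474  0.          0.          0.          0.        ] [[-0.01696007 -0.99975776 -0.01402797]
 [-0.98979184  0.01877334 -0.14127872]
 [ 0.14150785  0.01148867 -0.98987047]] [0.13127857 0.54776922 1.02645307]
```

View pics/top0.png

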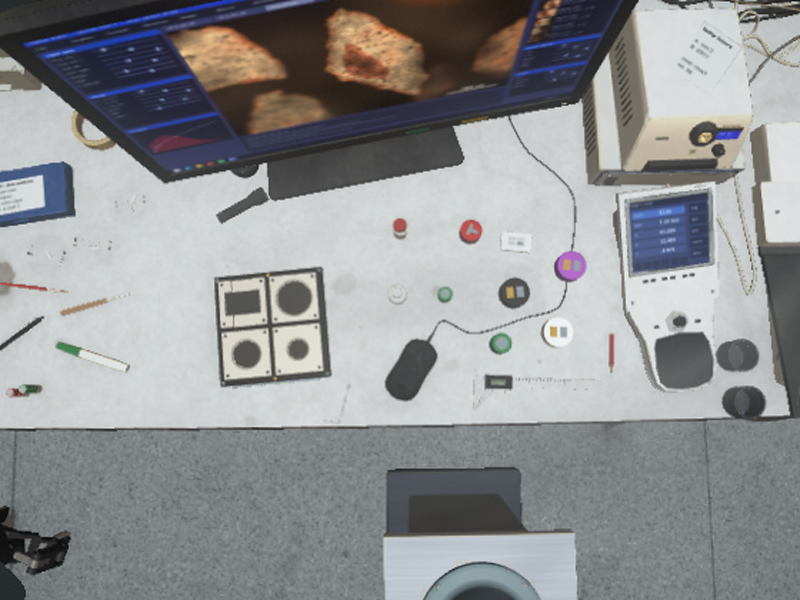

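View pics/scene0.png

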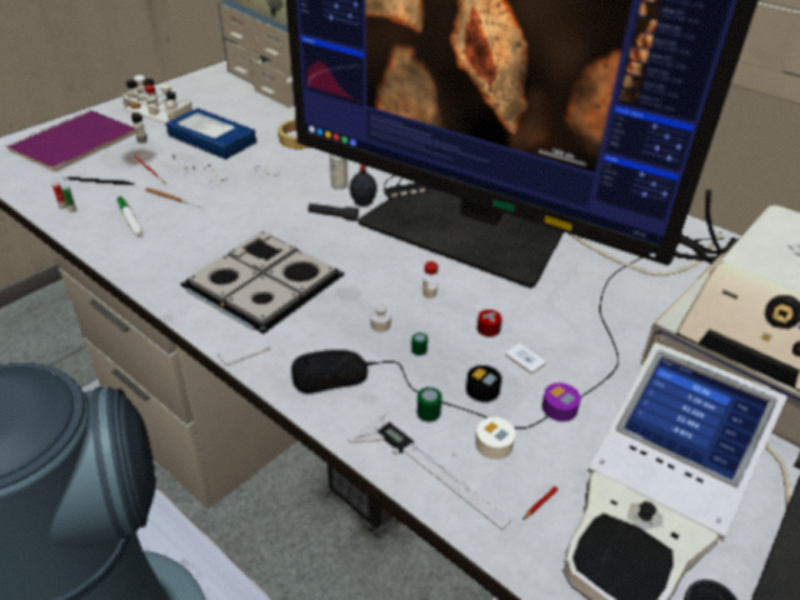

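The top view shows the holder at (272,325). Its pocket is top-left at (242,302), the 50 bore top-right (294,297), the 38 bore bottom-left (246,353) and the 25 bore bottom-right (298,349). The vial is at (400,228) and the weight at (397,293). The red mount is at (470,231) and the target at (516,242).

- **Green candidates:** (445,294) and (500,343). The first looks smaller, so it fits.
- **50 mm candidates:** black (514,292), purple (571,265) and white (558,331). Black is the one meant.

I'll confirm these in an enlarged crop.

```bash
cat > h.py <<'E'
import numpy as np,cv2,pickle
def world(f,u,v,z):
    """pixel -> world point on plane z; R,t world->cam"""
    K=np.array([[f['fx'],0,f['cx']],[0,f['fy'],f['cy']],[0,0,1.]])
    p=cv2.undistortPoints(np.array([[[u,v]]],float),K,np.array(f['dist']))[0,0]
    R,t=np.array(f['R']),np.array(f['t']); d=R.T@np.array([*p,1]); c=-R.T@t
    return c+d*(z-c[2])/d[2]
E
python3 - <<'E'
from h import *
f=pickle.load(open('top.pkl','rb'));im=f['image'][:,:,::-1]
a=im[150:262,265:414]; cv2.imwrite('pics/c1.png',cv2.resize(a,None,fx=5.3,fy=5.3,interpolation=cv2.INTER_CUBIC))
b=im[180:275,145:240]; cv2.imwrite('pics/c2.png',cv2.resize(b,None,fx=6,fy=6,interpolation=cv2.INTER_CUBIC))
E
```

```text
(no output)
```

View pics/c1.png

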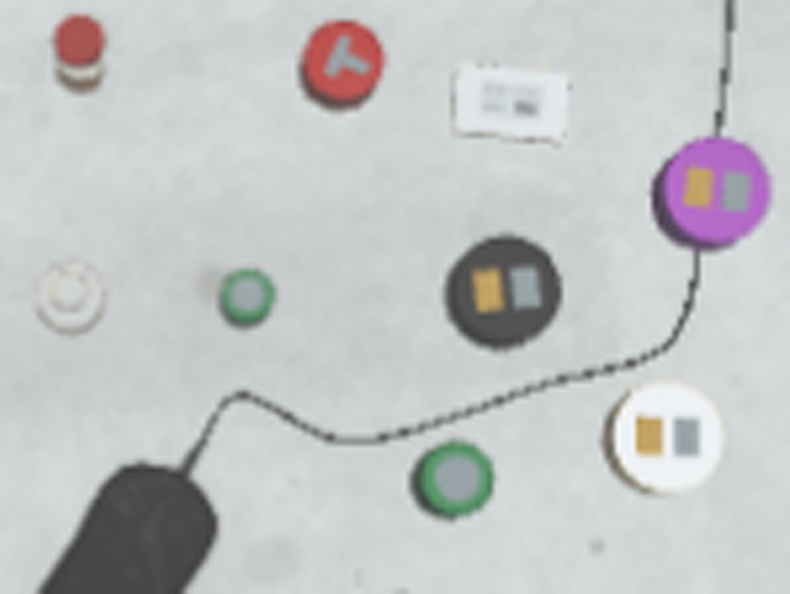

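View pics/c2.png

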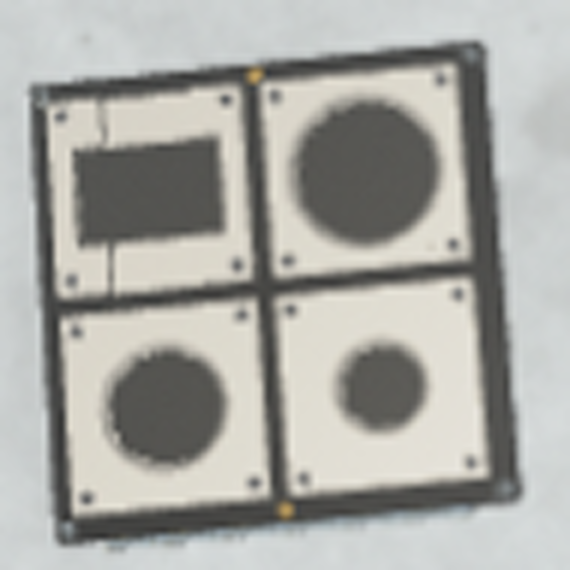

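The crop confirms the picks: the small green (247,295), the red (344,62), the black (504,290) and the target (512,102). The larger green and the purple and white ones are look-alikes.

```bash
python3 - <<'E'
from h import *
f=pickle.load(open('top.pkl','rb'))
w=lambda c,z,s,o:world(f,(c[0]+.5)/s-.5+o[0],(c[1]+.5)/s-.5+o[1],z)
A=lambda c,z:w(c,z,5.3,(265,150)); B=lambda c,z:w(c,z,6,(145,180))
for n,c,z in [('m25',(247,295),.028),('m25big',(460,480),.028),('m38',(344,62),.028),('m50',(504,290),.028),('tgt',(512,102),.008),('tL',(457,98),.008),('tR',(568,105),.008),('vial',(79,40),.062),('weight',(70,295),.03),('purple',(718,191),.028),('white',(666,438),.028)]: print(n,A(c,z).round(4))
P={n:B(c,z) for n,c,z in [('b25',(381,387),.018),('b38',(166,406),.018),('b50',(366,170),.018),('pk',(149.5,191),.021)]}
for n in P:print(n,P[n].round(4))
pk=[B(c,.021) for c in((75,150),(219,137),(224,230),(80,246))]
d=(pk[0]+pk[3]-pk[1]-pk[2])/2;print('pk long dir',np.arctan2(d[1],d[0]))
# square fit
nom=np.array([[-44,-44],[-44,44],[44,-44],[44,44]])/1e3
q=np.array([P[n][:2] for n in('b25','b38','b50','pk')]);c=q.mean(0)
U,S,V=np.linalg.svd(nom.T@(q-c));Rm=V.T@U.T;print('yaw',np.arctan2(Rm[1,0],Rm[0,0]),c);print((nom@Rm.T+c).round(4),((nom@Rm.T+c-q)*1e3).round(1))
E
python3 - <<'E'
from h import *
from rig import env
f=env.grab_frame('wrist');print(f['mount'],f['fx'],f['cx'],f['cy'],f['dist'])
from scipy.spatial.transform import Rotation as R
print(R.from_quat(env.observe()['orientation']).as_matrix().round(3))
E
```

```text
m25 [0.5501 0.0486 0.028 ]
m25big [ 0.4643 -0.045   0.028 ]
m38 [0.6577 0.0009 0.028 ]
m50 [ 0.5502 -0.0683  0.028 ]
tgt [ 0.6419 -0.0792  0.008 ]
tL [ 0.6443 -0.0535  0.008 ]
tR [ 0.64   -0.1055  0.008 ]
vial [0.6619 0.1225 0.062 ]
weight [0.5513 0.1289 0.03  ]
purple [ 0.5941 -0.1686  0.028 ]
white [ 0.4814 -0.1388  0.028 ]
b25 [0.4616 0.2989 0.018 ]
b38 [0.4553 0.3861 0.018 ]
b50 [0.5498 0.3055 0.018 ]
pk [0.5424 0.3935 0.021 ]
pk long dir 1.6527667427940604
yaw 0.07874517635490404 [0.5022848  0.34600514]
[[0.4619 0.2987]
 [0.455  0.3864]
 [0.5496 0.3056]
 [0.5427 0.3933]] [[ 0.3 -0.2]
 [-0.3  0.3]
 [-0.2  0.1]
 [ 0.3 -0.2]]
[[-1.03485324e-03 -9.53784991e-01 -3.00488137e-01  7.60829691e-02]
 [ 9.99998958e-01 -6.84496901e-04 -1.27122920e-03  5.61423719e-04]
 [ 1.00679614e-03 -3.00489140e-01  9.53784705e-01 -1.77852799e-01]
 [ 0.00000000e+00  0.00000000e+00  0.00000000e+00  1.00000000e+00]] 291.9366869374417 279.402076881361 213.870088399906 [-0.01912503  0.          0.          0.          0.        ]
[[-0.942  0.336 -0.001]
 [ 0.336  0.942 -0.001]
 [ 0.    -0.001 -1.   ]]
```

```bash
python3 - <<'E'
from h import *
f=pickle.load(open('top.pkl','rb'));Z=f['z_map']
K=np.array([[f['fx'],0,f['cx']],[0,f['fy'],f['cy']],[0,0,1.]])
v,u=np.mgrid[0:420:3,0:560:3]
p=cv2.undistortPoints(np.dstack([u,v]).reshape(-1,1,2).astype(float),K,np.array(f['dist']))[:,0]
z=Z[v,u].ravel();X=(np.c_[p*z[:,None],z]-f['t'])@np.array(f['R']);X=X[z>0]
for a in np.arange(-.3,.6,.1):
    m=X[(abs(X[:,1]-a)<.05)&(X[:,2]>.08)&(X[:,0]>.3)]
    print(a.round(1),m[m[:,0].argmin()].round(3) if len(m) else None,m[:,2].max() if len(m) else 0)
E
```

```text
-0.3 [ 0.646 -0.254  0.082] 0.20405561524713176
-0.2 [ 0.638 -0.247  0.082] 0.404352583085976
-0.1 [ 0.827 -0.052  0.13 ] 0.42991217138327625
0.0 [0.81  0.049 0.202] 0.4581050281364672
0.1 [0.792 0.147 0.138] 0.49108843856640283
0.2 [0.773 0.249 0.138] 0.5249448071114179
0.3 [0.754 0.349 0.551] 0.5617961614790985
0.4 [0.736 0.445 0.56 ] 0.5634197860209134
0.5 [0.726 0.499 0.527] 0.5626889242370599
```

Request:
carry_out --pt "0.7 -31 -25 3 0.6" --pt "0.7 -31 -25 3 0.6" --pt "0.7 -31 -25 3 0.6" --pt "0.7 -31 -25 3 0.6" --pt "0.7 -31 -25 3 0.6" --pt "0.7 -31 -25 3 0.6" --pt "0.7 -31 -25 3 0.6" --pt "0.7 -31 -25 3 0.6" --newtons 40

```text
time_s: 1.15
position: [0.4269, 0.2712, 0.1656]
orientation: [0.456, 0.89, -0.0, -0.0]
force: [-1.1, 0.3, 0.7]
opening: 0.0597
grasp_force: 0.0
```

Request:
carry_out --pt "0.7 -41.1 -3.1 4 0.628" --pt "0.7 -41.1 -3.1 4 0.628" --pt "0.7 -41.1 -3.1 4 0.628" --pt "0.7 -41.1 -3.1 4 0.628" --pt "0.7 -41.1 -3.1 4 0.628" --pt "0.7 -41.1 -3.1 4 0.628" --pt "0.7 -41.1 -3.1 4 0.628" --pt "0.7 -41.1 -3.1 4 0.628" --pt "0.7 -41.1 -3.1 4 0.628" --pt "0.7 -41.1 -3.1 4 0.628"

```text
time_s: 2.4
position: [0.6424, -0.0765, 0.1261]
orientation: [0.706, 0.708, 0.0, -0.0]
force: [-0.6, -0.5, -0.6]
opening: 0.0599
grasp_force: 0.0
```

```bash
cat >> h.py <<'E'
def wrist(name):
    """grab wrist picture; give it R,t so that world() works on it"""
    from rig import env
    from scipy.spatial.transform import Rotation as Ro
    s=env.observe(); f=env.grab_frame('wrist'); T=np.eye(4)
    T[:3,:3]=Ro.from_quat(s['orientation']).as_matrix(); T[:3,3]=s['position']
    I=np.linalg.inv(T@np.array(f['mount'])); f['R'],f['t']=I[:3,:3],I[:3,3]
    pickle.dump(f,open(name+'.pkl','wb')); print(s['position'].round(4),s['orientation'].round(4))
    cv2.imwrite(f'pics/{name}.png',cv2.resize(f['image'][:,:,::-1],(800,600),interpolation=cv2.INTER_CUBIC)); return f
def at(f,u,v,z): return world(f,(u+.5)*.7-.5,(v+.5)*.7-.5,z)   # 800x600 picture pixels
E
python3 -c "from h import *;wrist('w1')"
```

```text
[ 0.6424 -0.0765  0.1261] [ 7.064e-01  7.078e-01  0.000e+00 -2.000e-04]
```

View pics/w1.png

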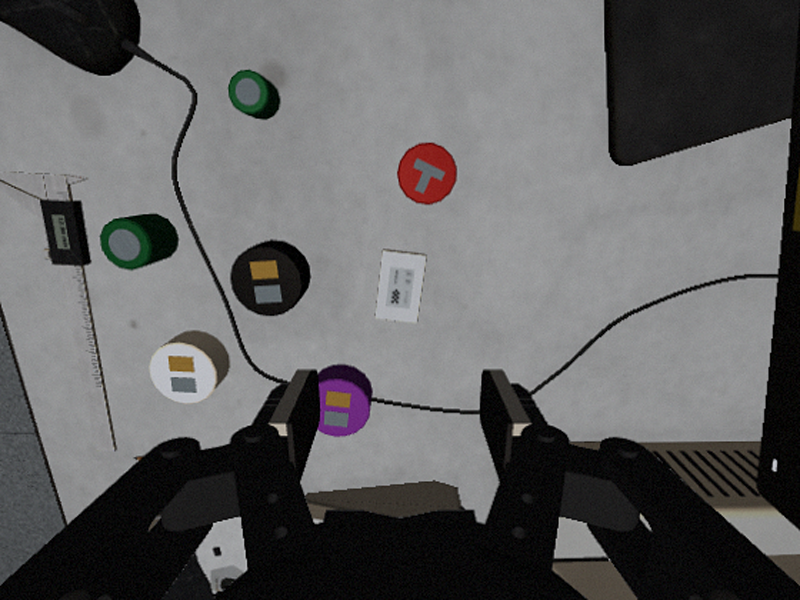

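The wrist view shows the target with its centre at about (401,286), the red face at (427,173), the small green face at (248,92) and the black face at (265,277).

```bash
python3 - <<'E'
from h import *
f=pickle.load(open('w1.pkl','rb'))
c=np.array([at(f,*p,.008) for p in((383,250),(426,254),(417,323),(376,318))]);print(c.mean(0).round(4))
d=c[0]+c[1]-c[2]-c[3];print('long',np.arctan2(d[1],d[0]))
for p in((427,173),(248,92),(265,277)):print(at(f,*p,.028).round(4))
E
```

```text
[ 0.6439 -0.0785  0.008 ]
long 1.4601921222163454
[0.6605 0.0014 0.028 ]
[0.552  0.0481 0.028 ]
[ 0.5517 -0.0661  0.028 ]
```

Request:
carry_out --pt "0.7 -0.25 0.05 6 0.1" --pt "0.7 -0.25 0.05 10 0.1" --pt "0.7 -0.25 0.05 12 0.1" --pt "0.7 -0.25 0.05 12.4 0.1" --pt "0.7 -0.25 0.05 12.4 0.1" --pt "0.2 -0.25 0.05 12.4 0.1" --pt "0.2 -0.25 0.05 12.4 0.1" --pt "0.2 -0.25 0.05 12.4 0.1" --pt "0.2 -0.25 0.05 12.4 0.1" --pt "0.2 -0.25 0.05 12.4 0.1"

```text
time_s: 3.7
position: [0.6433, -0.0807, 0.002]
orientation: [0.742, 0.671, -0.0, -0.0]
force: [0.8, 0.5, -0.4]
opening: 0.0172
grasp_force: 0.0
```

```bash
python3 -c "from h import *;wrist('w2')"
```

```text
[ 0.6433 -0.0807  0.002 ] [ 0.7416  0.6709 -0.     -0.    ]
```

View pics/w2.png

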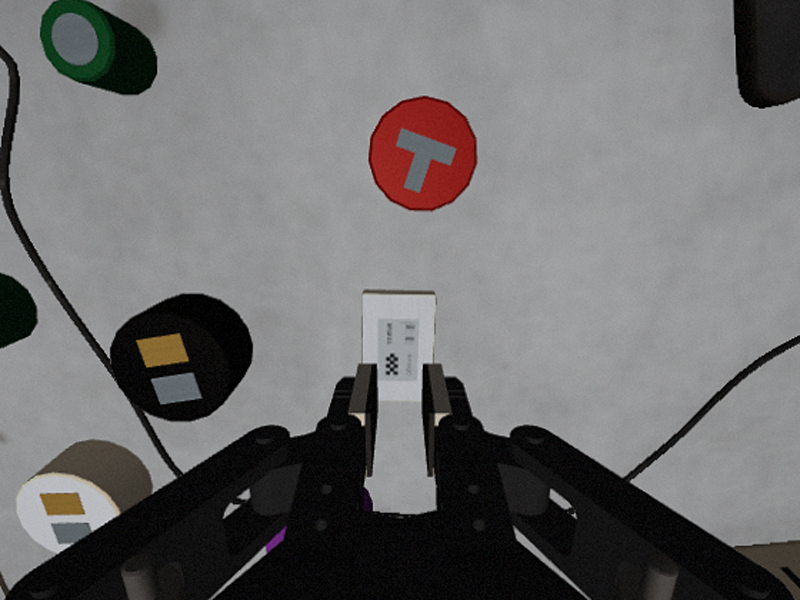

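The fingers closed above the target (its top edge is at (400,292), bottom edge about (400,400)), because the pads stand further back than I allowed for. I'll measure the tip height from depth.

```bash
python3 - <<'E'
from h import *
f=pickle.load(open('w2.pkl','rb'))
K=np.array([[f['fx'],0,f['cx']],[0,f['fy'],f['cy']],[0,0,1.]])
def dp(u,v):
    u,v=(u+.5)*.7-.5,(v+.5)*.7-.5;z=f['z_map'][int(round(v)),int(round(u))]
    p=cv2.undistortPoints(np.array([[[u,v]]]),K,np.array(f['dist']))[0,0]
    return f['R'].T@(np.array([*p,1])*z-f['t'])
for p in((364,368),(367,367),(372,367),(430,367),(434,367),(364,375),(436,375),(400,350)):print(p,dp(*p).round(4))
c=np.array([at(f,*p,.008) for p in((363,293),(435,293),(437,398),(363,400))]);print(c.mean(0).round(4));d=c[0]+c[1]-c[2]-c[3];print(np.arctan2(d[1],d[0]))
E
```

```text
(364, 368) [ 0.6324 -0.0687  0.0443]
(367, 367) [ 0.6337 -0.0679  0.0453]
(372, 367) [ 0.6516 -0.0042  0.1798]
(430, 367) [ 0.6559 -0.0702  0.0454]
(434, 367) [ 0.6574 -0.0708  0.0444]
(364, 375) [ 0.6331 -0.0679  0.0514]
(436, 375) [ 0.6576 -0.071   0.0502]
(400, 350) [ 0.6444 -0.0788  0.008 ]
[ 0.6443 -0.0779  0.008 ]
1.4782821564465194
```

The depth shows the visible finger ends about 40 mm above the reported TCP. Before going lower, I'll check that with the scene camera.

```bash
python3 - <<'E'
from h import *
from rig import env
f=env.grab_frame('scene');pickle.dump(f,open('s2.pkl','wb'))
K=np.array([[f['fx'],0,f['cx']],[0,f['fy'],f['cy']],[0,0,1.]])
pt=cv2.projectPoints(np.array([[.6433,-.0807,z] for z in(.002,.021,.042,.075)]),cv2.Rodrigues(np.array(f['R']))[0],np.array(f['t']),K,np.array(f['dist']))[0][:,0]
u,v=pt[0].astype(int);x0,y0=u-75,v-80
a=cv2.resize(f['image'][y0:y0+120,x0:x0+150,::-1],None,fx=5,fy=5,interpolation=cv2.INTER_CUBIC)
for p in pt: cv2.circle(a,tuple(int(q) for q in (p-[x0,y0]+.5)*5),4,(0,255,255),1)
cv2.imwrite('pics/s2.png',a);print(pt,x0,y0)
E
```

```text
[[366.81962238 251.77724163]
 [367.98148306 245.22259006]
 [369.29807978 237.8045686 ]
 [371.43924385 225.76236916]] 291 171
```

View pics/s2.png

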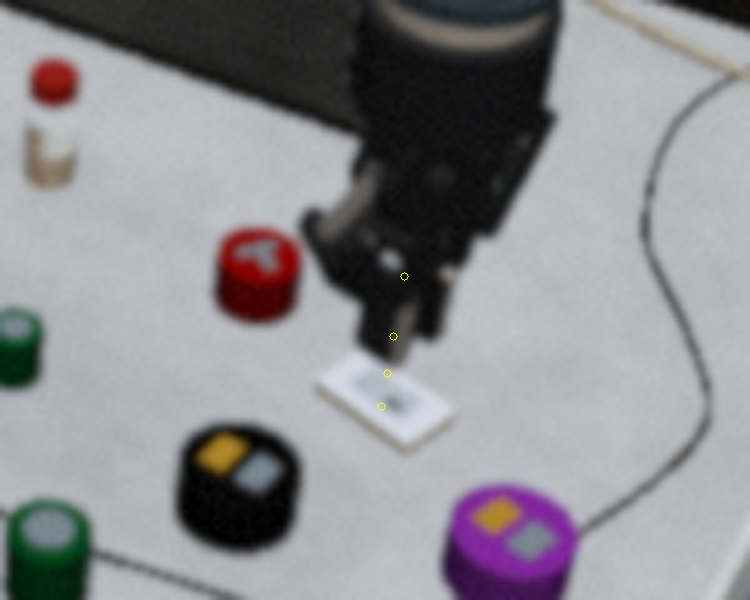

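The scene view agrees. The finger ends are about at the third dot, some 40 mm above the reported TCP, so the tool offset is off by about that much. I'll open and go down 3 cm, then measure again.

Request:
carry_out --pt "0.6 0 0 -0.5 0" --pt "0.6 0 0 -0.5 0" --pt "0.6 0 0 -0.5 0" --pt "0.6 0.2 0.05 1.5 0" --pt "0.6 0.2 0.05 2.5 0" --pt "0.6 0.2 0.05 3 0" --pt "0.6 0.2 0.05 3 0"

```text
time_s: 4.68
position: [0.6435, -0.0787, -0.0288]
orientation: [0.742, 0.671, -0.0, -0.001]
force: [-0.2, 0.1, 0.1]
opening: 0.0513
grasp_force: 0.0
```

```bash
cat >> h.py <<'E'
def cloud(f):
    K=np.array([[f['fx'],0,f['cx']],[0,f['fy'],f['cy']],[0,0,1.]]);v,u=np.mgrid[0:420,0:560]
    p=cv2.undistortPoints(np.dstack([u,v]).reshape(-1,1,2).astype(float),K,np.array(f['dist']))[:,0]
    z=f['z_map'].ravel();X=(np.c_[p*z[:,None],z]-f['t'])@np.array(f['R']);X[z<=0]=np.nan
    return X.reshape(420,560,3)
E
python3 - <<'E'
from h import *
f=wrist('w3');X=cloud(f)
for name in('w1','w2','w3'):
    g=pickle.load(open(name+'.pkl','rb'));X=cloud(g);T=X@g['R'].T+g['t'];M=np.array(g['mount']);T=T@M[:3,:3].T+M[:3,3]
    m=(T[...,2]<-.005)&(abs(T[...,0])<.02)&(abs(T[...,1])<.06)
    for sgn in(-1,1):
        q=T[m&(sgn*T[...,1]>0)];i=q[:,2]>np.percentile(q[:,2],99.5)-.001
        print(name,sgn,np.percentile(q[:,2],[99,99.8,100]).round(4),q[i].mean(0).round(4))
E
```

```text
[ 0.6435 -0.0787 -0.0288] [ 7.416e-01  6.709e-01 -4.000e-04 -6.000e-04]
w1 -1 [-0.0489 -0.0431 -0.04  ] [ 0.0029 -0.0302 -0.0442]
w1 1 [-0.0487 -0.0433 -0.04  ] [ 0.0029  0.0314 -0.0442]
w2 -1 [-0.0057 -0.0052 -0.005 ] [ 0.0032 -0.0072 -0.0059]
w2 1 [-0.0057 -0.0052 -0.005 ] [ 0.0022  0.0075 -0.0059]
w3 -1 [-0.028  -0.0276 -0.0267] [ 0.005  -0.0396 -0.0283]
w3 1 [-0.0281 -0.0277 -0.0269] [ 0.0045  0.0373 -0.0285]
```

Request:
carry_out --pt "0.6 0 0 0.4 0" --pt "0.6 0 0 0.7 0" --pt "0.6 0 0 0.7 0" --pt "0.25 0 0 0.7 0" --pt "0.25 0 0 0.7 0" --pt "0.25 0 0 0.7 0" --pt "0.25 0 0 0.7 0"

```text
time_s: 5.6
position: [0.6443, -0.0789, -0.0347]
orientation: [0.742, 0.671, 0.0, 0.0]
force: [0.6, 0.3, 2.7]
opening: 0.0308
grasp_force: 40.0
```

Request:
carry_out --pt "0.25 0 0 -3 0" --pt "0.25 0 0 -8 0" --pt "0.25 5 -1.5 -12 0" --pt "0.25 11 -3.5 -12 -0.18" --pt "0.25 17 -5.4 -12 -0.18" --pt "0.25 23 -7.3 -12 -0.18" --pt "0.25 29 -9.2 -12 -0.18" --pt "0.25 35 -11.1 -12 -0.18" --pt "0.25 41 -13 -12 -0.18" --pt "0.25 46 -14.7 -12 -0.18" --pt "0.25 46 -14.7 -12 -0.18" --pt "0.25 46 -14.7 -12 -0.18"

```text
time_s: 7.1
position: [0.5432, 0.3931, 0.0842]
orientation: [0.678, 0.735, -0.001, -0.0]
force: [0.5, -0.5, -0.7]
opening: 0.0309
grasp_force: 40.0
```

```bash
python3 -c "from h import *;wrist('w4')"
```

```text
[0.5432 0.3931 0.0842] [ 6.781e-01  7.350e-01 -7.000e-04 -1.000e-04]
```

View pics/w4.png

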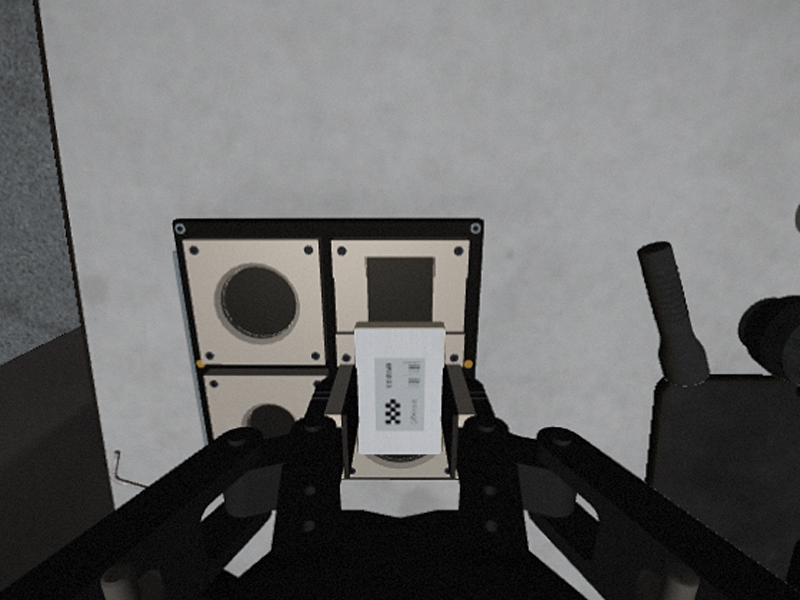

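The target is held level at (400,390), with the pocket's far edge at (367–434,257) behind it. The 38 bore's mouth is at about (257,301).

```bash
python3 - <<'E'
from h import *
f=pickle.load(open('w4.pkl','rb'));X=cloud(f)
g=lambda u,v:X[int((v+.5)*.7),int((u+.5)*.7)]
c=np.array([g(*p) for p in((358,331),(441,331),(439,451),(361,451))]);print(c.round(4),c.mean(0).round(4));d=c[0]+c[1]-c[2]-c[3];print(np.arctan2(d[1],d[0]))
a,b=at(f,367,257,.021),at(f,434,257,.021);print('pk far edge',a.round(4),b.round(4))
h=np.array([np.cos(1.6495),np.sin(1.6495)]);print('pk centre',((a+b)[:2]/2-.0305*h).round(4))
print('b38',at(f,257,301,.018).round(4),'corners ins pk',at(f,331,240,.021).round(4),at(f,469,239,.021).round(4))
print('floor z',g(400,290),g(260,300))
E
```

```text
[[0.5274 0.417  0.1274]
 [0.5565 0.4191 0.1268]
 [0.5608 0.3704 0.1272]
 [0.5314 0.3678 0.127 ]] [0.544  0.3936 0.1271]
1.6548775368631445
pk far edge [0.5225 0.4223 0.021 ] [0.5616 0.4254 0.021 ]
pk centre [0.5444 0.3934]
b38 [0.4566 0.3891 0.018 ] corners ins pk [0.5012 0.4305 0.021 ] [0.5806 0.4374 0.021 ]
floor z [0.54358617 0.40244713 0.01634327] [0.45677627 0.38796559 0.01247714]
```

Request:
carry_out --pt "0.25 0 0 5 0" --pt "0.25 0 0 8 0" --pt "0.25 0 0 9.5 0" --pt "0.25 0 0 10 0" --pt "0.25 0 0 10.3 0" --pt "0.25 0 0 10.3 0" --pt "0.25 0 0 10.3 0"

```text
time_s: 8.02
position: [0.5443, 0.394, -0.017]
orientation: [0.678, 0.735, 0.001, 0.0]
force: [0.6, -0.3, -1.0]
opening: 0.0306
grasp_force: 40.0
```

Request:
carry_out --pt "0.25 0 0 0.15 0" --pt "0.25 0 0 0.15 0" --pt "0.5 0 0 0.15 0" --pt "0.5 0 0 0.1 0" --pt "0.5 0 0 0 0" --pt "0.5 0 0 -4 0" --pt "0.5 0 0 -10 0" --pt "0.5 0 0 -12 0" --pt "0.5 0 0 -12 0"

```text
time_s: 9.15
position: [0.5447, 0.3941, 0.1039]
orientation: [0.678, 0.735, 0.002, 0.001]
force: [0.7, -0.2, -0.3]
opening: 0.0426
grasp_force: 0.0
```

```bash
python3 -c "from h import *;wrist('w5')"
```

```text
[0.5447 0.3941 0.1039] [6.783e-01 7.348e-01 1.700e-03 7.000e-04]
```

View pics/w5.png

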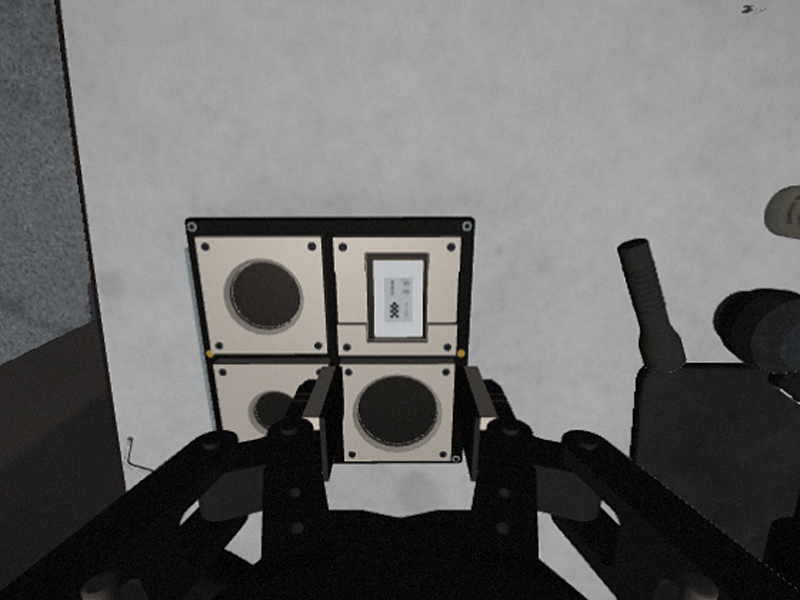

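The target lies square in the pocket at (398,297). The 38 bore is at (263,296) and the 50 bore at (398,411).

```bash
python3 - <<'E'
from h import *
f=pickle.load(open('w5.pkl','rb'));X=cloud(f)
print('target',at(f,398,298,.024).round(4),X[int(270*.7),int(398*.7)],X[int(325*.7),int(398*.7)])
print('b38',at(f,263,296.5,.018).round(4),'b50',at(f,398,411,.018).round(4),'pk',at(f,398,297,.021).round(4))
E
```

```text
target [0.5448 0.395  0.024 ] [0.54295073 0.41314879 0.0237233 ] [0.54577013 0.37685186 0.02388106]
b38 [0.4561 0.3874 0.018 ] b50 [0.5515 0.3086 0.018 ] pk [0.5448 0.3948 0.021 ]
```

Request:
carry_out --pt "0.7 -6 -0.3 0 0" --pt "0.7 -12 -0.7 0 0" --pt "0.7 -18 -1 0 0" --pt "0.7 -24 -1.4 0 0" --pt "0.7 -30 -1.7 0 0" --pt "0.7 -34.5 -2 1 0" --pt "0.7 -34.5 -2 2 0" --pt "0.7 -34.5 -2 7 0" --pt "0.7 -34.5 -2 11 0" --pt "0.7 -34.5 -2 12.8 0" --pt "0.7 -34.5 -2 12.8 0" --pt "0.2 -34.5 -2 12.8 0"

```text
time_s: 10.7
position: [0.5525, 0.0482, -0.0247]
orientation: [0.678, 0.735, 0.001, 0.001]
force: [0.7, 0.5, -0.4]
opening: 0.0427
grasp_force: 0.0
```

Request:
carry_out --pt "0.2 0 0 0 0" --pt "0.2 0 0 0 0" --pt "0.2 0 0 0 0" --pt "0.2 0 0 0 0"

```text
time_s: 11.2
position: [0.5529, 0.048, -0.0241]
orientation: [0.678, 0.735, 0.001, 0.001]
force: [-1.5, 0.8, 6.1]
opening: 0.0231
grasp_force: 39.5
```

Request:
carry_out --pt "0.2 0 0 -2 0" --pt "0.2 0 0 -6 0" --pt "0.2 3 -0.8 -9 0" --pt "0.2 8.5 -2.3 -9 0" --pt "0.2 14 -3.7 -9 0" --pt "0.2 19.5 -5.2 -9 0" --pt "0.2 24 -6.4 -9 0" --pt "0.2 25.9 -6.9 -9 0" --pt "0.2 25.9 -6.9 -9 0" --pt "0.2 25.9 -6.9 -9 0"

```text
time_s: 12.45
position: [0.4625, 0.2997, 0.0643]
orientation: [0.679, 0.734, 0.0, 0.0]
force: [-0.4, 0.4, 0.2]
opening: 0.0232
grasp_force: 39.4
```

```bash
python3 -c "from h import *;wrist('w6')"
```

```text
[0.4625 0.2997 0.0643] [6.787e-01 7.344e-01 0.000e+00 3.000e-04]
```

View pics/w6.png

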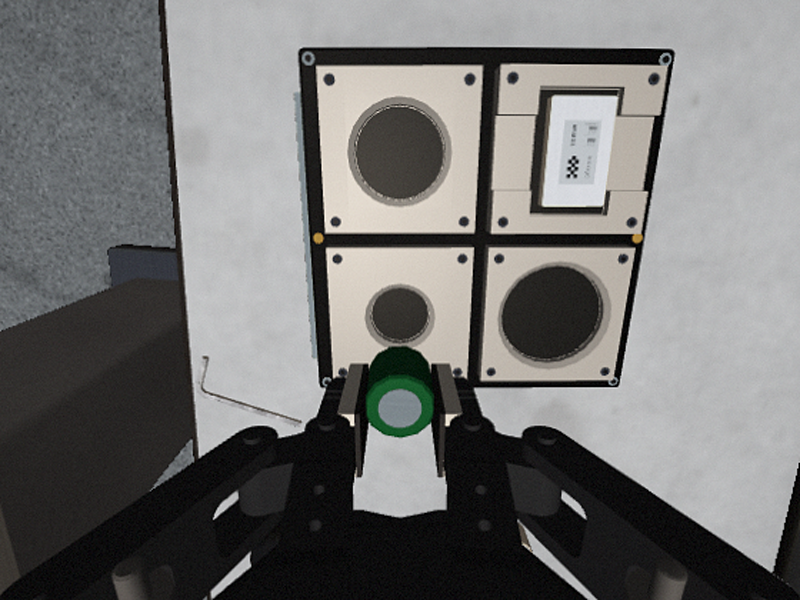

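The mount is held upright with its face at (400,406). The 25 bore's mouth is at (400,315), the 38 bore at (400,152) and the 50 bore at (552,314). Next I'll measure the face against the bore.

```bash
python3 - <<'E'
from h import *
f=pickle.load(open('w6.pkl','rb'));X=cloud(f)
zf=X[int(406*.7),int(400*.7)];print(zf.round(4))
print('m25',at(f,400,406,zf[2]).round(4),'b25',at(f,400,315,.018).round(4),'b38',at(f,400,152,.018).round(4),'b50',at(f,552,314,.018).round(4))
E
```

```text
[0.4632 0.3015 0.1172]
m25 [0.4632 0.3014 0.1172] b25 [0.4635 0.3004 0.018 ] b38 [0.4567 0.3872 0.018 ] b50 [0.5496 0.3077 0.018 ]
```

Request:
carry_out --pt "0.2 -0.1 0.05 3 0" --pt "0.2 -0.1 0.05 5.5 0" --pt "0.2 -0.1 0.05 7 0" --pt "0.2 -0.1 0.05 7.5 0" --pt "0.2 -0.1 0.05 7.8 0" --pt "0.2 -0.1 0.05 7.8 0" --pt "0.2 -0.1 0.05 7.8 0"

```text
time_s: 13.38
position: [0.4633, 0.3001, -0.0131]
orientation: [0.678, 0.735, 0.001, 0.0]
force: [-0.2, -0.4, 1.6]
opening: 0.0232
grasp_force: 39.6
```

Request:
carry_out --pt "0.5 0 0 0 0" --pt "0.5 0 0 0 0" --pt "0.5 0 0 0 0" --pt "0.5 0 0 -2 0" --pt "0.5 0 0 -7 0" --pt "0.8 0 0 -10 0" --pt "0.8 -4 2.2 -10 0" --pt "0.8 -9 5 -10 0" --pt "0.8 -14 7.7 -10 0" --pt "0.8 -19 10.5 -10 0" --pt "0.8 -24 13.2 -10 0" --pt "0.8 -29 16 -10 0"

```text
time_s: 14.88
position: [0.6464, 0.0218, 0.0879]
orientation: [0.678, 0.735, 0.001, 0.001]
force: [1.3, -0.7, 0.6]
opening: 0.0681
grasp_force: 0.0
```

Request:
carry_out --pt "0.8 -2.4 1.3 0 0" --pt "0.8 -2.4 1.3 0 0" --pt "0.8 -2.4 1.3 5 0" --pt "0.8 -2.4 1.3 9.5 0" --pt "0.8 -2.4 1.3 11.1 0" --pt "0.8 -2.4 1.3 11.1 0" --pt "0.35 -2.4 1.3 11.1 0" --pt "0.35 -2.4 1.3 11.1 0" --pt "0.35 -2.4 1.3 11.1 0" --pt "0.35 -2.4 1.3 11.1 0" --pt "0.35 -2.4 1.3 11.1 0"

```text
time_s: 16.25
position: [0.662, 0.0004, -0.0222]
orientation: [0.678, 0.735, 0.001, 0.002]
force: [-0.3, 1.1, 5.9]
opening: 0.0361
grasp_force: 40.5
```

Request:
carry_out --pt "0.35 0 0 -2 0" --pt "0.35 0 0 -6 0" --pt "0.35 2 -0.9 -9 0" --pt "0.35 7 -3 -9 0" --pt "0.35 12 -5.2 -9 0" --pt "0.35 17 -7.3 -9 0" --pt "0.35 22 -9.5 -9 0" --pt "0.35 27 -11.7 -9 0" --pt "0.35 32 -13.8 -9 0" --pt "0.35 37 -16 -9 0" --pt "0.35 40.2 -17.4 -9 0" --pt "0.35 40.2 -17.4 -9 0"

```text
time_s: 17.75
position: [0.4534, 0.3894, 0.0663]
orientation: [0.677, 0.736, 0.001, 0.0]
force: [0.9, -0.4, -0.2]
opening: 0.0361
grasp_force: 40.3
```

Request:
carry_out --pt "0.35 0 0 0 0" --pt "0.35 0 0 0 0"

```text
time_s: 18.0
position: [0.4551, 0.3865, 0.0654]
orientation: [0.679, 0.734, 0.0, 0.0]
force: [0.2, -0.2, -0.8]
opening: 0.0359
grasp_force: 40.3
```

```bash
python3 -c "from h import *;wrist('w7')"
```

```text
[0.4551 0.3865 0.0654] [6.788e-01 7.343e-01 2.000e-04 1.000e-04]
```

View pics/w7.png

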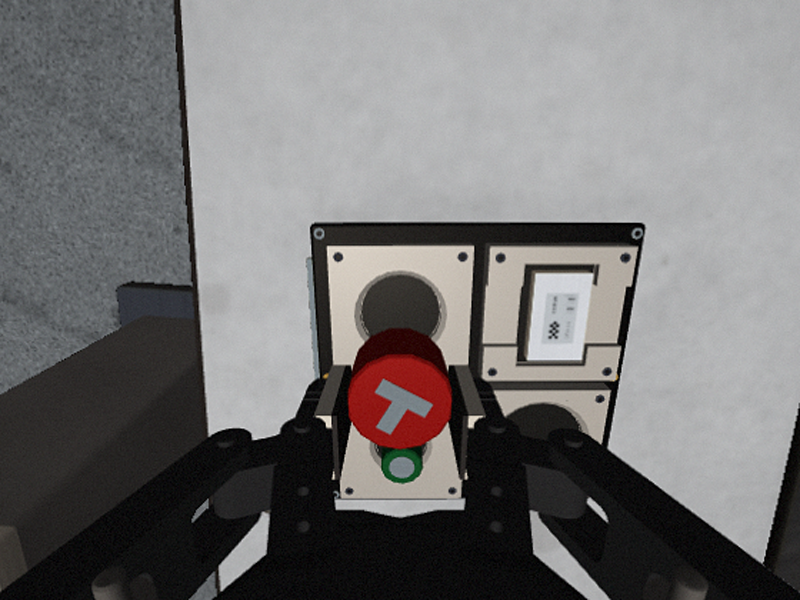

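The red mount is held upright with its face at (400,400), and the green one stands in its bore at (402,466).

```bash
python3 - <<'E'
from h import *
f=pickle.load(open('w7.pkl','rb'));X=cloud(f)
zf=X[int(425*.7),int(380*.7)];print(zf.round(4),'m38',at(f,400,400,zf[2]).round(4))
z2=X[int(466*.7),int(402*.7)];print('m25 top',z2.round(4),at(f,402,466,.039).round(4))
a,b=at(f,360,313,.018),at(f,442,313,.018);print('b38 x',a.round(4),b.round(4),'far rim',at(f,400,271,.018).round(4))
E
```

```text
[0.4496 0.379  0.116 ] m38 [0.4558 0.3892 0.116 ]
m25 top [0.4638 0.3011 0.0392] [0.464  0.3009 0.039 ]
b38 x [0.4334 0.3864 0.018 ] [0.4799 0.39   0.018 ] far rim [0.4542 0.4125 0.018 ]
```

Request:
carry_out --pt "0.35 -0.15 0.08 3 0" --pt "0.35 -0.15 0.08 5.5 0" --pt "0.35 -0.15 0.08 7 0" --pt "0.35 -0.15 0.08 7.5 0" --pt "0.35 -0.15 0.08 7.7 0" --pt "0.35 -0.15 0.08 7.7 0" --pt "0.35 -0.15 0.08 7.7 0"

```text
time_s: 18.92
position: [0.456, 0.3864, -0.0112]
orientation: [0.678, 0.735, 0.001, 0.0]
force: [0.2, 0.0, 1.7]
opening: 0.0364
grasp_force: 40.4
```

Request:
carry_out --pt "0.58 0 0 0 0" --pt "0.58 0 0 0 0" --pt "0.58 0 0 0 0" --pt "0.58 0 0 -2 0" --pt "0.58 0 0 -7 0" --pt "1 0 0 -10 0" --pt "1 -5 0.6 -10 0" --pt "1 -11 1.4 -10 0" --pt "1 -17 2.2 -10 0" --pt "1 -23 3 -10 0" --pt "1 -29 3.7 -10 0" --pt "1 -35 4.5 -10 0"

```text
time_s: 20.42
position: [0.5289, 0.0387, 0.0898]
orientation: [0.678, 0.735, 0.001, 0.001]
force: [0.9, 0.1, 0.0]
opening: 0.0854
grasp_force: 0.0
```

Request:
carry_out --pt "1 -6 0.8 0 0" --pt "1 -11 1.4 0 0" --pt "1 -11 1.4 0 0" --pt "1 -11 1.4 0 0"

```text
time_s: 20.92
position: [0.5509, -0.0675, 0.0888]
orientation: [0.678, 0.735, 0.0, 0.0]
force: [1.2, 0.9, -0.6]
opening: 0.0857
grasp_force: 0.0
```

```bash
python3 -c "from h import *;wrist('w8')"
```

```text
[ 0.5509 -0.0675  0.0888] [6.783e-01 7.348e-01 3.000e-04 2.000e-04]
```

View pics/w8.png

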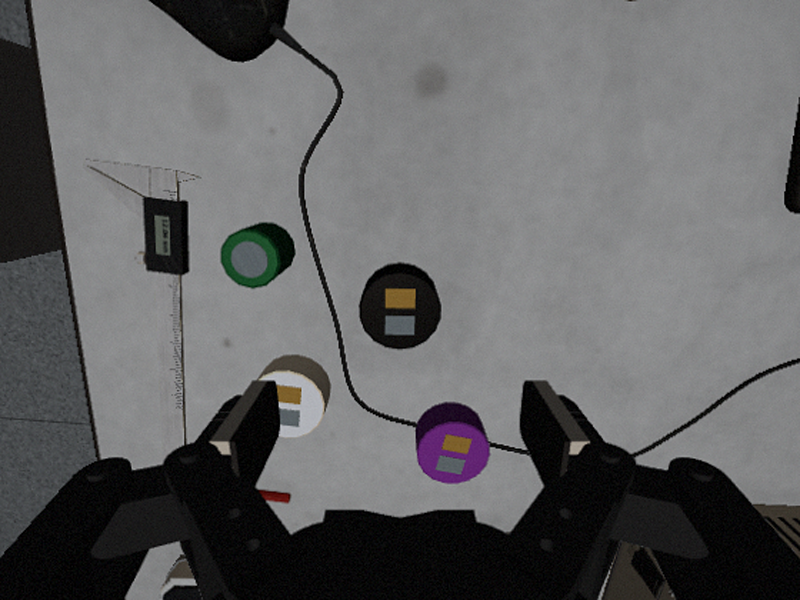

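The black mount's face is at (400,311), clear between the fingers. The larger green (250,258), the white (292,405) and the purple (453,450) stay out of the way.

```bash
python3 -c "
from h import *
f=pickle.load(open('w8.pkl','rb'));print(at(f,400,311,.028),at(f,400,306,.028))"
```

```text
[ 0.55217512 -0.06906975  0.028     ] [ 0.55192485 -0.06592127  0.028     ]
```

Request:
carry_out --pt "1 0 0.1 5 0" --pt "1 0 0.1 9 0" --pt "1 0 0.1 11.2 0" --pt "1 0 0.1 11.2 0" --pt "0.45 0 0.1 11.2 0" --pt "0.45 0 0.1 11.2 0" --pt "0.45 0 0.1 11.2 0" --pt "0.45 0 0.1 11.2 0" --pt "0.45 0 0.1 11.2 0"

```text
time_s: 22.1
position: [0.5532, -0.0679, -0.022]
orientation: [0.678, 0.735, 0.001, 0.001]
force: [-1.4, 2.3, 5.9]
opening: 0.048
grasp_force: 40.8
```

Request:
carry_out --pt "0.45 0 0 -2 0" --pt "0.45 0 0 -6 0" --pt "0.45 0 0 -9.5 0" --pt "0.45 5 0.4 -9.5 0" --pt "0.45 11 0.8 -9.5 0" --pt "0.45 17 1.3 -9.5 0" --pt "0.45 23 1.7 -9.5 0" --pt "0.45 29 2.2 -9.5 0" --pt "0.45 34 2.5 -9.5 0" --pt "0.45 37.4 2.8 -9.5 0" --pt "0.45 37.4 2.8 -9.5 0" --pt "0.45 37.4 2.8 -9.5 0"

```text
time_s: 23.6
position: [0.5501, 0.3067, 0.0718]
orientation: [0.678, 0.735, 0.0, 0.0]
force: [-0.6, -0.8, -0.8]
opening: 0.0479
grasp_force: 41.7
```

```bash
python3 -c "from h import *;wrist('w9')"
```

```text
[0.5501 0.3067 0.0718] [6.783e-01 7.348e-01 2.000e-04 3.000e-04]
```

View pics/w9.png

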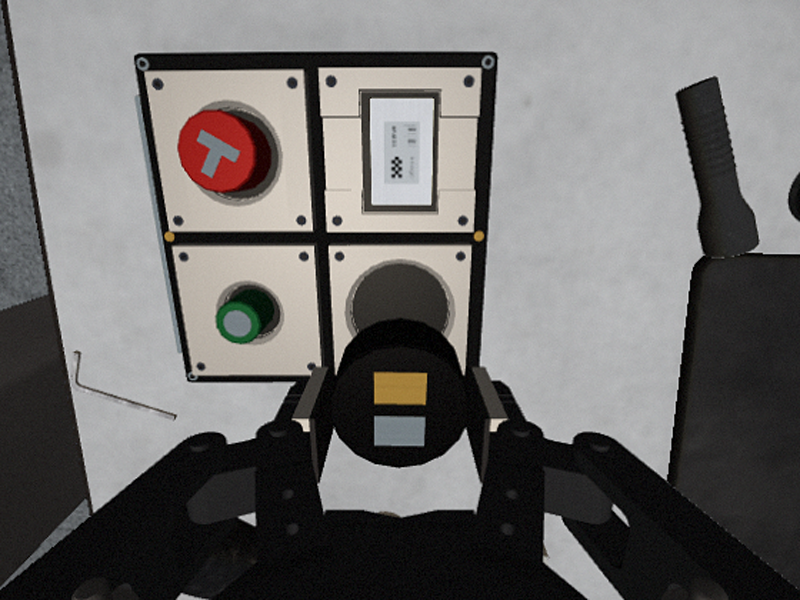

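The black mount is held with its face at about (400,405). The 50 bore's mouth spans (345–455) with its far rim at row 259, and the red and green mounts sit in their bores.

```bash
python3 - <<'E'
from h import *
f=pickle.load(open('w9.pkl','rb'));X=cloud(f)
g=lambda u,v:X[int(v*.7),int(u*.7)].round(4)
zf=g(400,385);print(zf,'m50',at(f,400,405,zf[2]).round(4))
a,b=at(f,345,308,.018),at(f,455,308,.018);print('b50 x',a.round(4),b.round(4),'far rim',at(f,400,259,.018).round(4))
print('m38',g(200,170),at(f,217.5,150,.039).round(4),'m25',g(237,322),at(f,237,321,.039).round(4))
E
```

```text
[0.5503 0.3153 0.1222] m50 [0.5508 0.3074 0.1222]
b50 x [0.519  0.3067 0.018 ] [0.583  0.3118 0.018 ] far rim [0.5487 0.3381 0.018 ]
m38 [0.4483 0.3787 0.038 ] [0.4575 0.388  0.039 ] m25 [0.4633 0.3015 0.0394] [0.4637 0.3018 0.039 ]
```

Request:
carry_out --pt "0.45 0 0.05 3 0" --pt "0.45 0 0.05 6 0" --pt "0.45 0 0.05 7.5 0" --pt "0.45 0 0.05 8 0" --pt "0.45 0 0.05 8.3 0" --pt "0.45 0 0.05 8.3 0" --pt "0.45 0 0.05 8.3 0"

```text
time_s: 24.52
position: [0.5513, 0.3076, -0.0109]
orientation: [0.678, 0.735, 0.001, 0.001]
force: [0.1, 0.1, 1.3]
opening: 0.048
grasp_force: 41.9
```

Request:
carry_out --pt "0.7 0 0 0 0" --pt "0.7 0 0 0 0" --pt "0.7 0 0 0 0" --pt "0.7 0 0 -2 0" --pt "0.7 0 0 -7 0" --pt "0.7 0 0 -13 0" --pt "0.7 0 0 -16 0" --pt "0.7 -6 0 -16 0" --pt "0.7 -10 0 -16 0" --pt "0.7 -10 0 -16 0" --pt "0.7 -10 0 -16 0"

```text
time_s: 25.9
position: [0.5586, 0.2081, 0.149]
orientation: [0.678, 0.735, 0.001, 0.0]
force: [-0.1, -0.1, -0.0]
opening: 0.0593
grasp_force: 0.0
```

```bash
python3 - <<'E'
from h import *
f=wrist('w10')
from rig import env
g=env.grab_frame('top');cv2.imwrite('pics/t10.png',cv2.resize(g['image'][130:290,140:350,::-1],None,fx=3.6,fy=3.6,interpolation=cv2.INTER_CUBIC))
a=cv2.imread('pics/w10.png');b=cv2.imread('pics/t10.png');print(a.shape,b.shape)
h=450;cv2.imwrite('pics/end.png',cv2.resize(np.hstack([cv2.resize(x,(int(x.shape[1]*h/x.shape[0]),h)) for x in(a,b)]),(800,302)))
X=cloud(g);
E
```

```text
[0.5586 0.2081 0.149 ] [6.783e-01 7.348e-01 6.000e-04 2.000e-04]
(600, 800, 3) (576, 756, 3)
```

View pics/end.png

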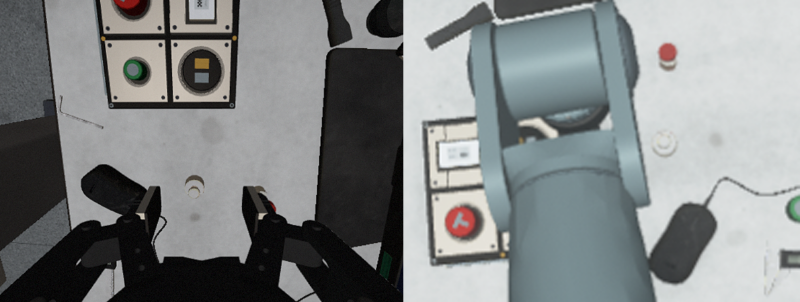

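All four parts are in the holder. The weight and the vial stand where they were, and the robot is clear. I'll check the black mount's height and hand in.

```bash
python3 - <<'E'
from h import *
f=pickle.load(open('w10.pkl','rb'));X=cloud(f)
s=600/302*800/800
k=450/302*600/450  # end.png px -> w10.png px (approx)
m=(abs(X[...,0]-.551)<.015)&(abs(X[...,1]-.3075)<.015)&(X[...,2]<.06)
z=X[m][:,2];print(np.median(z),z.min(),z.max())
from rig import env
if abs(np.median(z)-.039)<.003: print(env.finish_job())
E
```

```text
0.03908279351550036 0.03667187574573601 0.041351990466695514
the job is handed in; nothing more can be done
None
```

The job is handed in: all three mounts are seated face up in their matching bores and the target lies flat in the pocket, with the weight and vial still in place; the hand-in gave no verdict.

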